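# Fit the bleeder resistors into their clip bases

### The job

Pick the three loose brown tubular resistors out from among the parts on the bench and lay each one into the mounting base made for its length, so that both of its steel end caps sit fully down in the two clips, centred along the base. Lower them in gently rather than dropping them, and leave the insulator, the fuse, the glass tube and the screwdriver where they are.

Things in the scene. Friction and masses are not known exactly. Their poses are not given: they have to be found in the camera images.
- resistor_long_center (a point): The longest and thickest of three loose tubular power resistors: a stiff brown ribbed tube, 32 mm in diameter, with a bright eight-sided steel cap at each end, 28 mm long and 36 mm across flats; 190 mm long over all. It lies on the bench on one flat of each cap and does not roll by itself. The point is its centre, on its axis, 18 mm above the bench at the start; x runs along the tube.
- resistor_mid_center (a point): The middle-sized of three loose tubular power resistors: a stiff brown ribbed tube, 28 mm in diameter, with a bright eight-sided steel cap at each end, 26 mm long and 32 mm across flats; 150 mm long over all. It lies on the bench on one flat of each cap and does not roll by itself. The point is its centre, on its axis, 16 mm above the bench at the start; x runs along the tube.
- resistor_short_center (a point): The shortest and thinnest of three loose tubular power resistors: a stiff brown ribbed tube, 24 mm in diameter, with a bright eight-sided steel cap at each end, 24 mm long and 28 mm across flats; 110 mm long over all. It lies on the bench on one flat of each cap and does not roll by itself. The point is its centre, on its axis, 14 mm above the bench at the start; x runs along the tube.
- base_long_seat (a point): Fixed base for the long resistor: orange-brown wood block 224x72x30 mm with a white foot (top at 44 mm) near each end, each with an open U-shaped steel clip, 16 mm long; clips 162 mm apart, 42 mm wide inside, floor at 47 mm, straight sides to 67, lips flared out to 74; no snap. Point: where the seated resistor's centre belongs, midway between the clips, 65 mm above the bench; x from clip to clip.
- base_mid_seat (a point): Fixed base for the middle resistor: orange-brown wood block 184x72x30 mm with a white foot (top at 44 mm) near each end, each with an open U-shaped steel clip, 16 mm long; clips 124 mm apart, 38 mm wide inside, floor at 47 mm, straight sides to 67, lips flared out to 74; no snap. Point: where the seated resistor's centre belongs, midway between the clips, 63 mm above the bench; x from clip to clip.
- base_short_seat (a point): Fixed base for the short resistor: orange-brown wood block 144x72x30 mm with a white foot (top at 44 mm) near each end, each with an open U-shaped steel clip, 16 mm long; clips 86 mm apart, 34 mm wide inside, floor at 47 mm, straight sides to 67, lips flared out to 74; no snap. Point: where the seated resistor's centre belongs, midway between the clips, 61 mm above the bench; x from clip to clip.
- insulator_center (a point): Bystander: small white ribbed porcelain stand-off insulator, 30 mm in diameter, 46 mm high, standing loose on the bench; the point is its centre, 23 mm up.
- fuse_center (a point): Bystander: loose white ceramic cartridge fuse with square brass end plates (26 mm) and flat brass tags, 108 mm long over all, lying on the bench; the point is its centre, 13 mm up, x along it.
- tube_center (a point): Bystander: glass power tube standing loose on its metal base, 46 mm in diameter, 112 mm high; the point is its centre, 56 mm up.
- screwdriver: Bystander: screwdriver with a black handle, 170 mm long, lying loose on the bench; origin on its underside, x along it towards the tip.
Not all that is in view belongs to the job. Leave any turquoise or yellow look-alike of the part that bears base_short_seat alone.

How it is judged:
By the outcome, as a careful person would: the job done as asked, in the order asked, and still so for the second after the job is handed in, with the robot touching nothing.
It also fails if it takes over 102 s, if anything falls off the work surface, if the arm or the gripper's body presses on something with over 40 N, if the wrist force passes 120 N, or if a joint passes its speed limit or range.

### The arm

A 6-joint arm with a two-finger parallel gripper is mounted at the origin on the work surface. World frame = base frame: x ahead of the robot, y to its left, z up, the work surface at z = 0. Lengths are in m, angles in rad, forces in N, time in s.
With the tool pointing down it reaches from about 0.275 to 0.875 m from the base axis. Payload 12.5 kg.
Tool frame: the origin (TCP) lies on the centre line of the jaws, within the pads' length; the fingertips stand r.finger_overhang ahead of it and the grasp point (between the pads) lies 3 mm ahead of it (r.finger_overhang is the distance from the TCP to the fingertips, in m); z points along the fingers, y is the direction in which the jaws open and shut (so a half turn about z gives the same grasp; the last joint's range is limited). The gripper opens to 85 mm and grips with 20 to 120 N. Pads are 22 mm wide; open, the fingers measure 114 mm over their backs; the gripper's body (76 mm by 85 mm) begins 54 mm behind the grasp point. The pads swing forward as they close: fully open they stand 13 mm farther back than shut.
Start: joints at [1.198, 0.351, 1.652, -0, 1.139, -0.085], TCP at [0.156, 0.527, 0.253] pointing down, gripper open.
Joint ranges: [-2.75, 2.75], [-0.79, 2.1], [0.01, 2.65], [-1.57, 4.71], [0.07, 3.14], [-2.87, 2.87]. Speed limits (rad/s): [2.22, 2.22, 2.79, 3.14, 3.14, 3.14].

### API

Orientations are given as a unit quaternion [x, y, z, w].
In Python, from cell import r, optics gives the robot as it stands. The module is installed in compiled form; this text tells all that it offers. Calls block until the motion is done:
- r.move_to(position, orientation): joint-space move of the TCP to a pose.
- r.move_linear(position, rot=None, vel=0.15): straight line of the TCP; rot=None keeps the orientation; vel is the mean speed in m/s.
- r.set_joints(angles): joint-space move.
- r.set_gripper(opening, squeeze=None): opening from 0.0 (shut) to 1.0 (fully open); squeeze is the grip in N (None keeps the last); returns when the fingers have stopped.
- r.sleep(seconds).
- r.inverse_kinematics(position, orientation): joint angles nearest the present ones, or None.
- optics.get_image(name): name is "side" or "top" or "wrist"; returns a dict with "pixels" (480x640x3 uint8, red, green, blue), "depth" (480x640 float32, m along the optical axis (not along the pixel's ray), 0 where there is no reading), "fx", "fy", "cx", "cy" (pixels), "camera_from_world" (4x4, takes a point from world to camera coordinates); the wrist camera has in their place "mount" (4x4, takes a point from camera to tool coordinates, whose origin is the TCP and whose axes are the flange's). Camera axes: x right, y down, z forward; pixel columns grow to the right and rows downward; lengths in m; the calibration is good to about 2 mm. The wrist camera is an equidistant fisheye: a pixel r from the principal point sees the ray r / f radians off the axis. A picture is of the moment at which its call begins: read the wrist's pose just before it.
A pose or a line that the arm cannot do raises r.PlanningError and nothing moves.
- r.hand_in(): hands the job in, once; it reports no verdict.
Readings, each from a call of its own:
- r.current_t(): time.
- r.current_q(): joint angles.
- r.current_qvel(): joint speeds.
- r.current_effort(): joint torques, N m.
- r.current_tool_pos(): TCP position.
- r.current_ee_rot(): TCP orientation.
- r.current_contact_force(): force on the tool from outside, world axes, zero at the start.
- r.current_torque(): the same for the moment, N m.
- r.current_opening(): opening from 0.0 (shut) to 1.0 (fully open).
Only numpy, scipy, OpenCV 4.12 (cv2) and the standard library are available. Lean on these libraries where they do the work, as an engineer would, in place of code of your own. Each camera call takes 0.05 s, during which the arm holds its last target.

## Working session

There is one attempt and no reset: what is moved stays moved. The work goes in short steps, each a Python script; the robot and the scene stay as the last script left them, time stands still between calls to the robot, and variables do not carry over. Pictures are saved under pics/ and viewed, and the job is handed in when it is done.

```bash
mkdir -p pics; ls; python3 - <<'E'
from cell import r, optics
import cv2,numpy as np,pickle
d={}
for n in ["top","side","wrist"]:
    im=optics.get_image(n); d[n]=im
    cv2.imwrite(f"pics/{n}0.png",cv2.cvtColor(im["pixels"],cv2.COLOR_RGB2BGR))
    print(n,im["fx"],im["fy"],im["cx"],im["cy"]); print(np.round(im.get("camera_from_world",im.get("mount")),3), (im["depth"]>0).mean())
pickle.dump(d,open("im0.pkl","wb"))
print(r.current_t(),r.finger_overhang,r.current_tool_pos(),r.current_ee_rot())
E
```

```text
pics
top 524.1899191564934 524.1899191564934 316.2036351286988 240.02060021131533
[[ 0.02  -1.    -0.007  0.005]
 [-0.99  -0.019 -0.141  0.55 ]
 [ 0.141  0.01  -0.99   1.112]
 [ 0.     0.     0.     1.   ]] 0.9960709635416667
side 500.81534246532345 500.81534246532345 321.3430094610331 243.2858878076319
[[-0.977 -0.214 -0.002  0.526]
 [-0.148  0.682 -0.717  0.123]
 [ 0.155 -0.7   -0.698  0.943]
 [ 0.     0.     0.     1.   ]] 0.995859375
wrist 371.64829954431775 371.64829954431775 316.9912130780234 236.61067967815484
[[-0.001 -0.948 -0.317  0.082]
 [ 1.    -0.001  0.    -0.001]
 [-0.001 -0.317  0.948 -0.12 ]
 [ 0.     0.     0.     1.   ]] 0.996201171875
0.15 0.022 [0.15601561 0.52718669 0.25287458] [ 1.43402180e-01  9.89664396e-01 -4.34820657e-04 -9.60197352e-05]
```

View pics/top0.png

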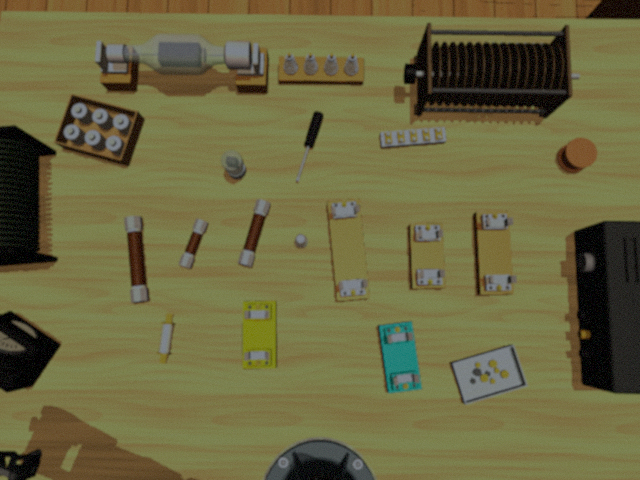

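View pics/side0.png

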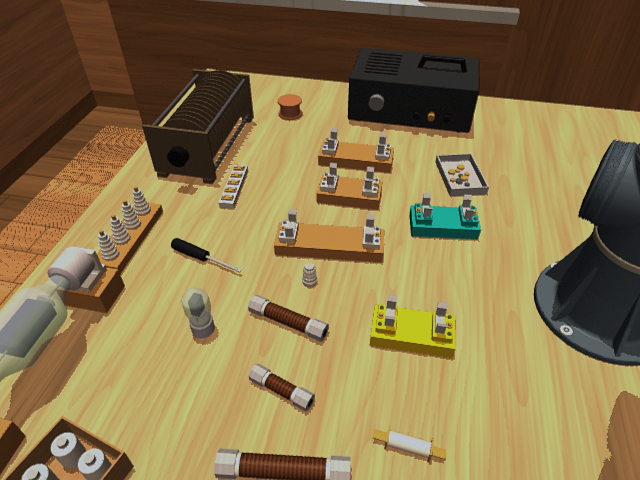

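View pics/wrist0.png

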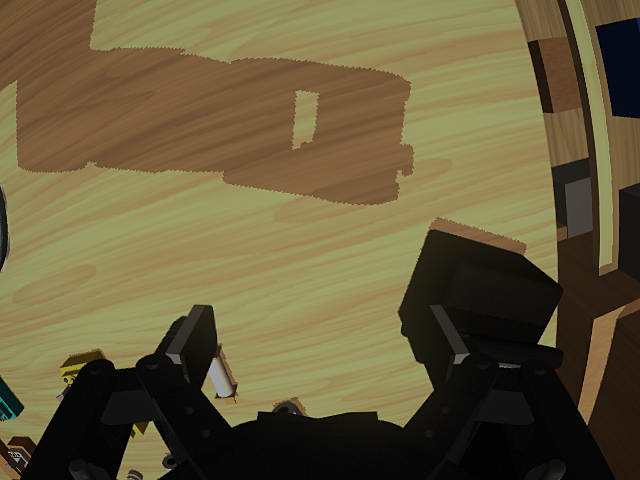

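```bash
cat > h.py <<'E'
import numpy as np,cv2
def cloud(im):
    d=im["depth"];v,u=np.mgrid[0:480,0:640]
    P=np.stack([(u-im["cx"])/im["fx"]*d,(v-im["cy"])/im["fy"]*d,d],-1)
    T=np.linalg.inv(im["camera_from_world"])
    return P@T[:3,:3].T+T[:3,3]
def ray(im,uv,z):
    uv=np.atleast_2d(uv).astype(float);T=np.linalg.inv(im["camera_from_world"])
    D=np.c_[(uv[:,0]-im["cx"])/im["fx"],(uv[:,1]-im["cy"])/im["fy"],np.ones(len(uv))]@T[:3,:3].T
    return T[:3,3]+D*((z-T[2,3])/D[:,2])[:,None]
def rect(xy):
    (c,(w,h),a)=cv2.minAreaRect(np.float32(xy)*1000)
    if w<h: w,h,a=h,w,a+90
    return np.round([c[0],c[1],w,h,(a+90)%180-90],1)
E
python3 - <<'E'
import pickle,numpy as np,cv2
from h import *
d=pickle.load(open("im0.pkl","rb"));im=d["top"];C=cloud(im)
S=cloud(d["side"])
tb=C[300:320,300:340].reshape(-1,3);print("table z",tb[:,2].mean(),tb[:,2].std(),"side",S[280:300,480:520].reshape(-1,3)[:,2].mean())
boxes={"long":(118,205,158,310),"short":(172,212,215,275),"mid":(232,192,278,275),"blong":(320,190,378,308),"bshort":(402,215,450,295),"bmid":(468,203,520,302)}
for n,(a,b,c,e) in boxes.items():
    c0=C[b:e,a:c].reshape(-1,3)
    if n[0]!='b':
        for t in (.008,):
            m=c0[:,2]>t;print(n,rect(c0[m,:2]),"zmax",np.percentile(c0[m,2],[50,95,99]))
        w=c0[m,:2].mean(0)
    else:
        m=(c0[:,2]>.022);print(n,"block",rect(c0[m,:2]))
        m=(c0[:,2]>.055);print(n,"clip pts",m.sum(),rect(c0[m,:2]),"zmax",c0[:,2].max())
        # lookup same region in side view
        q=c0[c0[:,2]>.022,:2];lo,hi=q.min(0)-.01,q.max(0)+.01
        sm=(S[...,0]>lo[0])&(S[...,0]<hi[0])&(S[...,1]>lo[1])&(S[...,1]<hi[1])
        s=S[sm&(S[...,2]>.022)];print("  side block",rect(s[:,:2])); s=S[sm&(S[...,2]>.055)];print("  side clips",rect(s[:,:2]),len(s))
bgr=cv2.cvtColor(im["pixels"],cv2.COLOR_RGB2BGR)
cv2.imwrite("pics/c1.png",cv2.resize(bgr[185:320,110:530],None,fx=1.9,fy=1.9*1,interpolation=3))
E
```

```text
table z 0.00417327970481164 0.07212750757459768 side 0.004410463014640416
long [423.  261.3 488.5 172.8  62.8] zmax [0.03085734 0.0369192  0.03911078]
short [492.6 146.6 335.3 109.8  71.8] zmax [0.02397229 0.02992476 1.17851728]
mid [494.1 120.7 291.5 118.5  25.5] zmax [0.02761288 0.03357832 1.17851728]
blong block [516.6 -54.2 262.8 104.1  -3. ]
blong clip pts 168 [504.4 -51.2 241.1  91.8  -4.7] zmax 1.178517276882648
  side block [533.  -52.2 223.8  76.7   6.3]
  side clips [533.  -51.6 178.2  60.9   6.3] 243
bshort block [ 497.5 -127.1  306.3  153.1  -76.8]
bshort clip pts 164 [ 486.9 -121.7  301.1  110.4  -72.1] zmax 1.178517276882648
  side block [ 524.5 -141.2  251.7  186.1  -83.4]
  side clips [ 531.5 -139.2  230.3  162.4  -85.4] 336
bmid block [ 509.7 -202.3  441.1  189.5  -82.8]
bmid clip pts 178 [ 498.6 -197.9  437.9  145.3  -79.7] zmax 1.178517276882648
  side block [ 530.6 -210.5  407.9  215.7  -88.5]
  side clips [ 541.9 -211.4  387.2  180.3  -86.9] 634
```

View pics/c1.png

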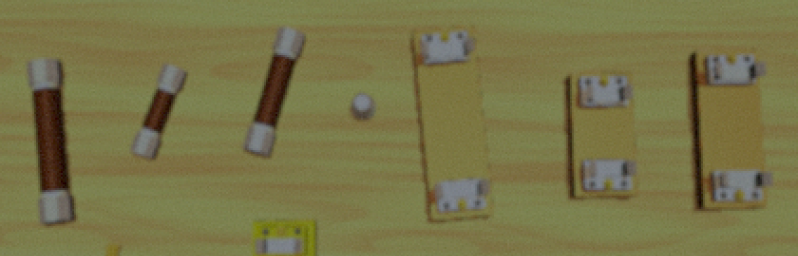

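The crop shows the resistors from left to right as long, short and mid (top-image (136,258), (194,243), (255,233)). The orange-wood bases are long (348,250), short (427,256) and mid (494,253). Yellow (260,333) and turquoise (400,357) are the look-alikes, and only the orange-wood base at (427,256) fits base_short. I need to drop the invalid depth pixels before measuring.

```bash
cat >> h.py <<'E'
def comp(mask,seed):
    n,l,st,ce=cv2.connectedComponentsWithStats(mask.astype(np.uint8))
    i=1+np.argmin([np.hypot(*(ce[k]-seed))+ (1e3 if st[k,4]<15 else 0) for k in range(1,n)])
    return l==i
seeds={"long":(136,258),"short":(194,243),"mid":(255,233),"blong":(348,250),"bshort":(427,256),"bmid":(494,253)}
E
python3 - <<'E'
import pickle,numpy as np,cv2
from h import *
d=pickle.load(open("im0.pkl","rb"));im=d["top"];C=cloud(im);V=(im["depth"]>.3)&(C[...,2]<.2)
S=cloud(d["side"]);VS=(d["side"]["depth"]>.3)&(S[...,2]<.2)
for nm,A,v in(("top",C,V),("side",S,VS)):
    m=v&(abs(A[...,2])<.012)&(A[...,0]>.3)&(A[...,0]<.6)&(abs(A[...,1])<.3); print(nm,"table",np.median(A[m][:,2]),A[m][:,2].std())
for n,s in seeds.items():
    m=comp(V&(C[...,2]>(.010 if n[0]!='b' else .022)),s)
    p=C[m]; print(n,m.sum(),rect(p[:,:2]),np.percentile(p[:,2],[50,98]))
    lo,hi=p[:,:2].min(0)-.015,p[:,:2].max(0)+.015
    inb=VS&(S[...,0]>lo[0])&(S[...,0]<hi[0])&(S[...,1]>lo[1])&(S[...,1]<hi[1])
    q=S[inb&(S[...,2]>.010 if n[0]!='b' else inb&(S[...,2]>.025))]; print("   side",len(q),rect(q[:,:2]))
    if n[0]=='b':
        mm=V&(C[...,0]>lo[0])&(C[...,0]<hi[0])&(C[...,1]>lo[1])&(C[...,1]<hi[1])&(C[...,2]>.055)
        print("  clips top",mm.sum(),rect(C[mm][:,:2]),C[mm][:,2].max()); q=S[inb&(S[...,2]>.058)];print("  clips side",len(q),rect(q[:,:2]),q[:,2].max())
    else:
        m2=m&(C[...,2]>np.percentile(p[:,2],98)-.006); print("   ridge",m2.sum(),rect(C[m2][:,:2]))
E
```

```text
top table -0.0004945444556008205 0.002333070195717803
side table 0.0006306952843386227 0.0019025819018496273
long 1396 [502.6 415.5 190.8  39.5   8.8] [0.03084131 0.03789272]
   side 3350 [503.5 416.5 190.7  38.3   9.5]
   ridge 577 [502.7 414.6 189.8  26.2   8.5]
short 594 [540.3 291.4 109.7  30.1 -18. ] [0.02379132 0.03035592]
   side 1170 [540.7 294.  111.9  30.  -18.5]
   ridge 269 [540.  290.7 109.6  23.8 -18.7]
mid 912 [566.6 155.8 150.7  32.6 -14.5] [0.02753753 0.03398594]
   side 1386 [567.2 158.5 151.3  34.2 -14.2]
   ridge 404 [566.6 155.2 150.3  26.9 -14. ]
blong 3274 [533.  -54.3 224.3  72.    6.5] [0.03033542 0.07067649]
   side 2977 [533.  -52.2 223.8  76.7   6.3]
  clips top 142 [533.2 -54.4 178.2  59.9   6.5] 0.07824673434308171
  clips side 209 [533.  -51.6 178.2  60.9   6.3] 0.07641485821966965
bshort 2153 [ 521.4 -229.1  143.    73.4    1.9] [0.03148848 0.07239776]
   side 1499 [ 521.6 -227.4  143.8   79.1    2.7]
  clips top 152 [ 522.1 -228.7  102.    51.8    1.2] 0.07930171810491293
  clips side 178 [ 521.3 -226.1  101.5   55.5    2.2] 0.07628475181840799
bmid 2849 [ 531.7 -376.4  183.7   73.7    1.5] [0.0311283  0.07223044]
   side 1488 [ 531.2 -375.1  183.9   78.8    1.2]
  clips top 168 [ 531.2 -376.7  139.8   56.3    1.4] 0.07737776603324908
  clips side 157 [ 530.8 -375.9  139.5   57.9    2.3] 0.07570466243482976
```

```bash
cat >> h.py <<'E'
def quat(yawdeg):
    a=np.radians(yawdeg)/2; return [float(np.cos(a)),float(np.sin(a)),0.,0.]
def wcloud(im,pos,q):
    from scipy.spatial.transform import Rotation as R
    d=im["depth"];v,u=np.mgrid[0:480,0:640]
    x=(u-im["cx"])/im["fx"];y=(v-im["cy"])/im["fy"];th=np.hypot(x,y)+1e-9
    k=np.tan(np.minimum(th,1.4))/th
    P=np.stack([x*k*d,y*k*d,d],-1);M=im["mount"]
    P=P@M[:3,:3].T+M[:3,3]
    return P@R.from_quat(q).as_matrix().T+np.array(pos)
E
python3 - <<'E'
from cell import r,optics
import pickle,numpy as np,cv2
from h import *
qs=[r.inverse_kinematics([.60,-.2,.30],quat(y)) for y in (0,180)];print(qs)
r.move_to([.60,-.2,.30],quat(180))
pos,q=r.current_tool_pos(),r.current_ee_rot();im=optics.get_image("wrist")
print(r.current_t(),pos,q)
pickle.dump((im,pos,q),open("w1.pkl","wb"))
cv2.imwrite("pics/w1.png",cv2.cvtColor(im["pixels"],cv2.COLOR_RGB2BGR))
W=wcloud(im,pos,q);V=(im["depth"]>.1)
t=V&(abs(W[...,2])<.012);print("table",np.median(W[t][:,2]))
for n,c in {"blong":(.533,-.0535),"bshort":(.5215,-.2285),"bmid":(.5315,-.376)}.items():
    b=V&(abs(W[...,0]-c[0])<.13)&(abs(W[...,1]-c[1])<.062)
    m=b&(W[...,2]>.022)&(W[...,2]<.1);print(n,m.sum(),rect(W[m][:,:2]))
    m=b&(W[...,2]>.056)&(W[...,2]<.1);print("  clips",m.sum(),rect(W[m][:,:2]),W[m][:,2].max())
E
```

```text
[array([-3.95339911e-01,  4.63861935e-01,  1.36626974e+00, -4.44089210e-16,
        1.31146098e+00,  1.17545642e+00]), array([-3.95339911e-01,  4.63861935e-01,  1.36626974e+00, -4.44089210e-16,
        1.31146098e+00, -1.96613624e+00])]
3.1917 [ 0.60017983 -0.19932496  0.30000419] [-4.21577413e-04  9.99999910e-01  4.51883858e-05  5.85098459e-06]
table -6.0187810232203987e-05
blong 12577 [534.4 -53.5 224.2  73.7   6.5]
  clips 702 [534.8 -53.2 178.8  60.9   6.5] 0.07542275558203385
bshort 9199 [ 523.5 -228.6  144.4   72.7    1.4]
  clips 713 [ 523.5 -228.4  102.2   51.7    1.7] 0.07579833562386926
bmid 9925 [ 533.  -375.9  184.6   73.5    1.5]
  clips 676 [ 532.9 -376.3  140.6   57.2    1.4] 0.07562935888084221
```

View pics/w1.png

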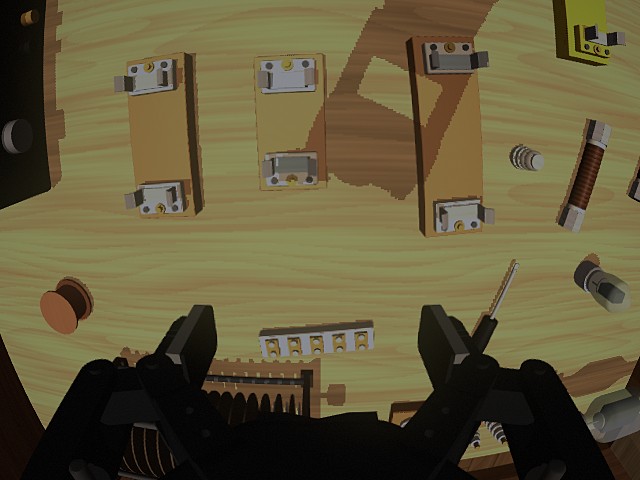

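The wrist view shows the mid, short and long bases at (160,135), (290,125) and (448,135). They agree with the top view to about 2 mm. Next, the same wrist shot over the resistors.

```bash
python3 - <<'E'
from cell import r,optics
import pickle,numpy as np,cv2
from h import *
r.move_to([.60,.29,.30],quat(180))
pos,q=r.current_tool_pos(),r.current_ee_rot();im=optics.get_image("wrist")
print(r.current_t(),pos,r.current_q())
cv2.imwrite("pics/w2.png",cv2.cvtColor(im["pixels"],cv2.COLOR_RGB2BGR))
W=wcloud(im,pos,q);V=(im["depth"]>.1)
for n,c in {"long":(.503,.416),"short":(.5405,.292),"mid":(.567,.157)}.items():
    b=V&(abs(W[...,0]-c[0])<.11)&(abs(W[...,1]-c[1])<.055)
    m=b&(W[...,2]>.010)&(W[...,2]<.06);print(n,m.sum(),rect(W[m][:,:2]),np.percentile(W[m][:,2],99))
    z=np.percentile(W[m][:,2],98)-.005;m&=W[...,2]>z;print("  ridge",rect(W[m][:,:2]))
    for base in (c[:2],): print([None if (k:=r.inverse_kinematics([*base,.0255],quat(y))) is None else np.round(k,2)[-1] for y in (8.8,188.8)])
E
```

```text
5.025 [0.60046304 0.28897376 0.30003131] [ 3.78691771e-01  5.30693084e-01  1.26197859e+00 -1.48527743e-04
  1.34887531e+00 -1.19070930e+00]
long 5265 [504.5 417.5 191.   37.9   8.8] 0.037020200669857235
  ridge [504.4 417.  190.6  25.9   8.9]
[np.float64(2.04), np.float64(-1.1)]
short 2459 [542.7 293.4 110.6  28.4 -18.7] 0.029151895090187983
  ridge [542.5 292.7 110.5  21.4 -18.2]
[np.float64(1.84), np.float64(-1.3)]
mid 3551 [568.3 157.5 151.   33.2 -14.5] 0.03303312604067976
  ridge [568.4 157.6 150.8  24.1 -14.4]
[np.float64(1.61), np.float64(-1.53)]
```

View pics/w2.png

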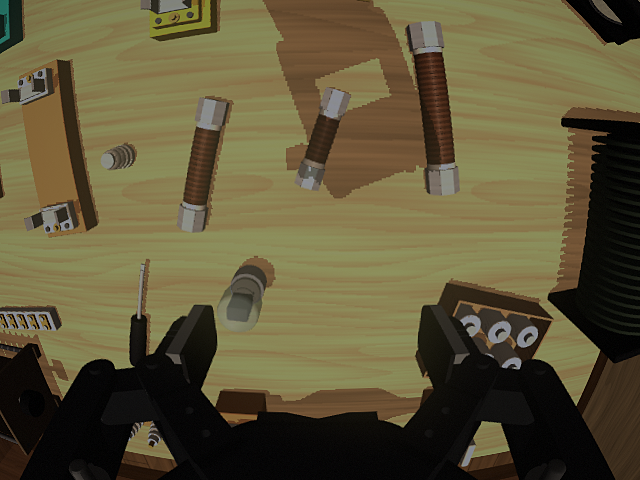

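The wrist view shows the mid, short and long resistors at (203,165), (323,140) and (433,108), with clear room for the fingers. Next I pick the long one.

```bash
cat > pp.py <<'E'
from cell import r,optics
import numpy as np
from h import *
PICK={"long":(.5038,.4168,8.8),"short":(.5417,.2926,-18.4),"mid":(.5676,.1570,-14.4)}
BASE={"long":(.5338,-.0534,6.5),"short":(.5228,-.2285,1.6),"mid":(.5323,-.3761,1.5)}
def st(m): print(m,"t%.1f"%r.current_t(),np.round(r.current_tool_pos(),4),"F",np.round(r.current_contact_force(),1),"op %.3f"%r.current_opening())
def pick(n,z=.026):
    x,y,a=PICK[n]
    r.set_gripper(.85,40)
    r.move_to([x,y,.11],quat(a+180)); st("above")
    r.move_linear([x,y,z],vel=.12); st("down")
    r.set_gripper(0.,40); st("closed")
    r.move_linear([x,y,z+.03],vel=.08); st("lift")
    r.move_linear([x,y,.17],vel=.2)
def over(n,h=.17):
    x,y,a=BASE[n]; r.move_to([x,y,h],quat(a+180)); st("over")
E
python3 - <<'E'
from pp import *
import cv2
pick("long"); 
im=optics.get_image("side");cv2.imwrite("pics/s1.png",cv2.cvtColor(im["pixels"],cv2.COLOR_RGB2BGR))
E
```

```text
above t6.3 [0.505  0.4167 0.1113] F [0.6 0.2 0.8] op 0.849
down t7.1 [0.5043 0.4171 0.0268] F [ 0.5  0.2 -0.2] op 0.849
closed t7.6 [0.5041 0.4172 0.0269] F [-1.2  1.   6.5] op 0.356
lift t8.1 [0.5038 0.4168 0.0563] F [ 0.2 -0.3 -5.2] op 0.358
```

View pics/s1.png

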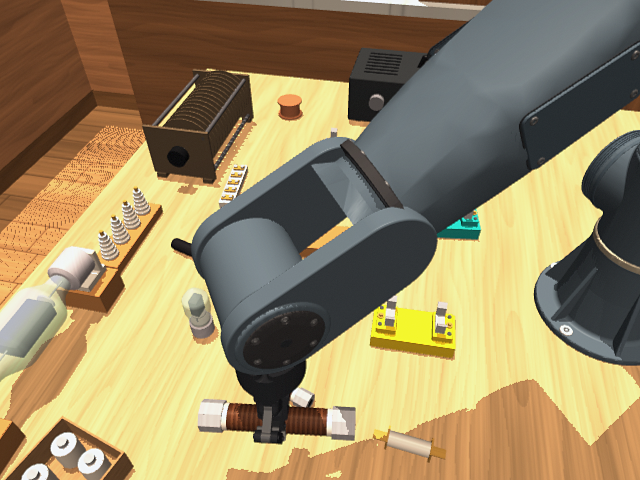

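The long resistor is held level and roughly centred in the jaws at (277,417). Next I carry it over its base and check alignment before lowering.

```bash
python3 - <<'E'
from pp import *
import cv2,pickle
over("long")
x,y,a=BASE["long"]; r.move_linear([x,y,.112],vel=.12); r.sleep(.3); st("hover")
pos,q=r.current_tool_pos(),r.current_ee_rot();im=optics.get_image("wrist");pickle.dump((im,pos,q),open("w3.pkl","wb"))
cv2.imwrite("pics/w3.png",cv2.cvtColor(im["pixels"],cv2.COLOR_RGB2BGR))
im=optics.get_image("side");cv2.imwrite("pics/s3.png",cv2.resize(cv2.cvtColor(im["pixels"],cv2.COLOR_RGB2BGR)[150:330,200:440],None,fx=3,fy=3))
E
```

```text
over t10.6 [ 0.534  -0.0527  0.17  ] F [ 0.6  0.8 -3.7] op 0.357
hover t11.5 [ 0.534  -0.0534  0.1125] F [-0.1 -0.5 -3.6] op 0.363
```

View pics/w3.png

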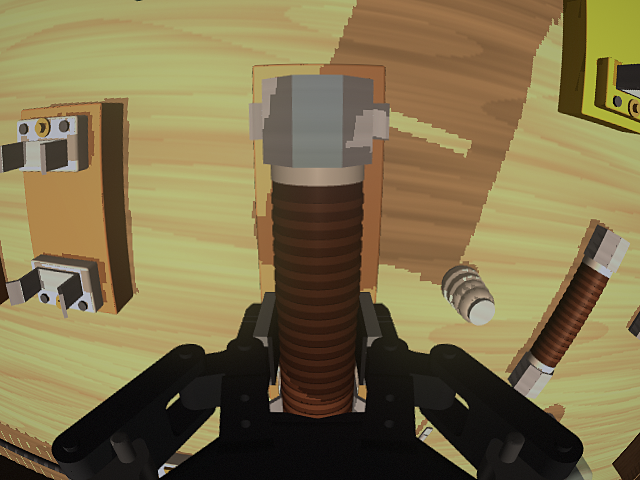

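View pics/s3.png

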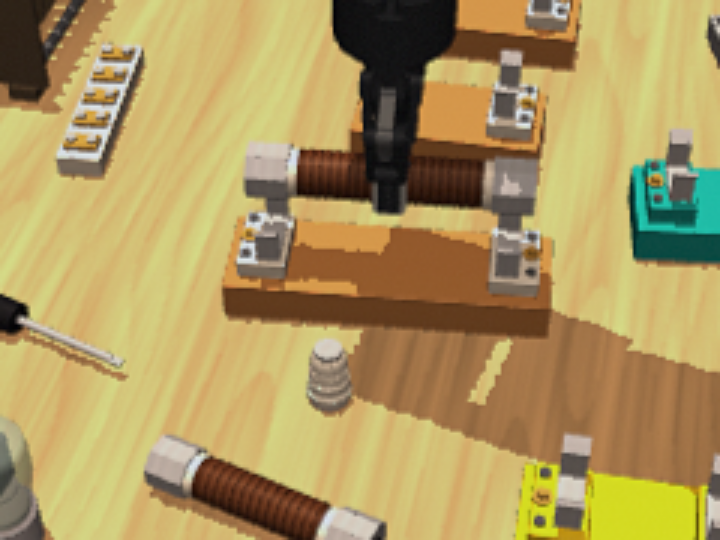

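```bash
python3 - <<'E'
from h import *
import pickle
im,pos,q=pickle.load(open("w3.pkl","rb"));W=wcloud(im,pos,q);V=im["depth"]>.05
a=np.radians(6.5);c=np.array([.5338,-.0534]);D=W[...,:2]-c
s=D@[np.cos(a),np.sin(a)];t=D@[-np.sin(a),np.cos(a)];z=W[...,2]
m=V&(z>.088)&(abs(t)<.04)&(s<-.02)
print("res s min",np.percentile(s[m],[0.2,1]))
for lo in np.arange(-.096,-.03,.01):
    k=m&(s>lo)&(s<lo+.01);print(round(lo,3),k.sum(),"ztop",np.percentile(z[k],95).round(4),"t",np.percentile(t[k],[1,99]).round(4))
k=V&(z>.058)&(z<.078)&(s<-.06)&(abs(t)<.05);print("clip t",t[k].min(),t[k].max(),"s",np.percentile(s[k],[1,99]))
k=V&(z>.025)&(z<.036)&(s<-.0)&(abs(t)<.05)&(s>-.15);print("block t",np.percentile(t[k],[.5,99.5]),"smin",np.percentile(s[k],.5))
E
```

```text
res s min [-0.09454054 -0.09399836]
-0.096 3126 ztop 0.1223 t [-0.0184  0.0168]
-0.086 3572 ztop 0.1223 t [-0.0183  0.0167]
-0.076 3363 ztop 0.1223 t [-0.0184  0.0167]
-0.066 2812 ztop 0.1202 t [-0.0161  0.0146]
-0.056 2711 ztop 0.1202 t [-0.0164  0.0148]
-0.046 2576 ztop 0.1202 t [-0.0164  0.0148]
-0.036 2249 ztop 0.1201 t [-0.0165  0.0147]
clip t -0.030285551159869445 0.030307206005268185 s [-0.08835619 -0.0727438 ]
block t [-0.03599093  0.03563195] smin -0.11150968353880601
```

The resistor is level and within about 0.8 mm of the clip centreline, so I shift it by 0.6 mm and lower it with force checks.

```bash
cat >> pp.py <<'E'
def lower(n,zseat,ds=0.,dt=0.):
    x,y,a=BASE[n];a=np.radians(a)
    p=np.array([x,y])+ds*np.array([np.cos(a),np.sin(a)])+dt*np.array([-np.sin(a),np.cos(a)])
    r.move_linear([*p,.108],vel=.08)
    r.move_linear([*p,zseat+.004],vel=.05);r.sleep(.2);st("near")
    f0=r.current_contact_force()[2];z=zseat+.004
    while z>zseat-.003:
        z-=.001;r.move_linear([*p,z],vel=.02);r.sleep(.1);st("z%.4f"%z)
        if r.current_contact_force()[2]-f0>2.5:break
    r.set_gripper(min(1,r.current_opening()+.12));r.sleep(.1);st("open")
    r.set_gripper(.75)
    q=r.current_tool_pos();r.move_linear([q[0],q[1],.13],vel=.1);r.move_linear([q[0],q[1],.19],vel=.25);st("up")
E
python3 - <<'E'
from pp import *
lower("long",.0738,dt=.0006)
E
```

```text
near t12.8 [ 0.5339 -0.0528  0.0781] F [-0.4  0.2 -3.9] op 0.359
z0.0768 t13.2 [ 0.5337 -0.0528  0.0768] F [-0.8  0.  -3.7] op 0.359
z0.0758 t13.5 [ 0.5337 -0.0528  0.0758] F [-0.6  0.7 -4. ] op 0.361
z0.0748 t13.9 [ 0.5338 -0.0528  0.0748] F [-0.1 -0.5 -3.9] op 0.359
z0.0738 t14.2 [ 0.5338 -0.0528  0.0739] F [ 0.3 -0.3 -2.6] op 0.362
z0.0728 t14.6 [ 0.5339 -0.0528  0.0738] F [-4.7  0.2 10.1] op 0.360
open t14.9 [ 0.5338 -0.0528  0.0727] F [-0.6  0.5 -0.1] op 0.483
up t16.4 [ 0.5338 -0.0528  0.19  ] F [-0.7  0.  -0.4] op 0.749
```

The long resistor is seated, with contact at the predicted height. Next, the short one.

```bash
cat >> pp.py <<'E'
import cv2
def check(n,L,zt):
    x,y,a=BASE[n];r.move_linear([x,y,zt],vel=.12);r.sleep(.3);st("hover")
    pos,q=r.current_tool_pos(),r.current_ee_rot();im=optics.get_image("wrist")
    cv2.imwrite(f"pics/hover_{n}.png",cv2.cvtColor(im["pixels"],cv2.COLOR_RGB2BGR))
    W=wcloud(im,pos,q);V=im["depth"]>.05;a=np.radians(a);D=W[...,:2]-[x,y]
    s=D@[np.cos(a),np.sin(a)];t=D@[-np.sin(a),np.cos(a)];z=W[...,2]
    m=V&(z>.085)&(abs(t)<.03)&(s<-.02)&(s>-L/2-.02)
    print("res s min",np.percentile(s[m],[.2,1]),"want",-L/2)
    for lo in (-L/2+.001,-L/2+.012,-L/2+.028):
        k=m&(s>lo)&(s<lo+.01)
        if k.sum()>50: print(" ztop",np.percentile(z[k],95).round(4),"t",np.percentile(t[k],[1,99]).round(4))
    k=V&(z>.058)&(z<.08)&(abs(t)<.045)&(s<-.02)&(s>-L/2-.02);print("clip t",np.percentile(t[k],[.5,99.5]),"s",np.percentile(s[k],[1,99]))
    k=V&(z>.025)&(z<.036)&(s<0)&(abs(t)<.05)&(s>-L/2-.05);print("block t",np.percentile(t[k],[.5,99.5]),"smin",np.percentile(s[k],.5))
E
python3 - <<'E'
from pp import *
pick("short");over("short");check("short",.11,.116)
E
```

```text
above t18.0 [0.5421 0.2919 0.1102] F [-0.5  0.2 -0.7] op 0.846
down t18.9 [0.5422 0.2927 0.0267] F [-0.7 -0.6 -0.5] op 0.847
closed t19.4 [0.5419 0.2927 0.0266] F [-1.9 -0.5  6.2] op 0.265
lift t19.9 [0.5418 0.2926 0.0563] F [ 0.8 -0.1 -1.6] op 0.264
over t22.5 [ 0.5231 -0.2279  0.1699] F [-0.1  0.6 -1.5] op 0.263
hover t23.4 [ 0.523  -0.2286  0.1165] F [ 0.3  0.2 -1.8] op 0.266
res s min [-0.05560818 -0.05540248] want -0.055
 ztop 0.1186 t [-0.0148  0.0124]
 ztop 0.1186 t [-0.0148  0.0124]
 ztop 0.1956 t [-0.0202  0.0181]
clip t [-0.02564627  0.02618365] s [-0.05084262 -0.03476408]
block t [-0.03572448  0.0358367 ] smin -0.0715758750638276
```

View pics/hover_short.png

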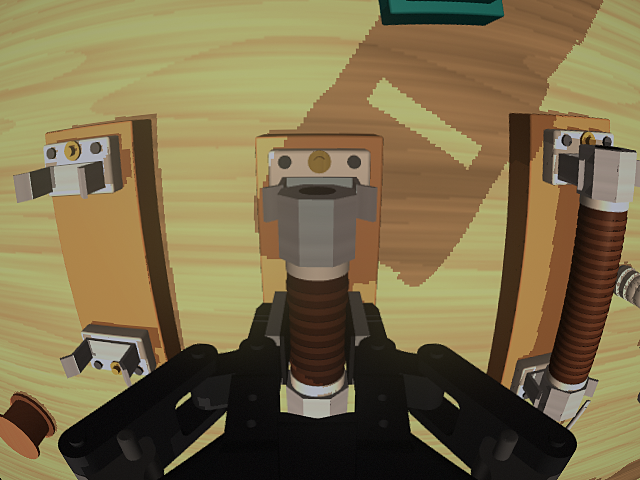

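The view shows the short resistor level above its clips at (318,215), and the long one seated at right. I lower the short one with a 0.7 mm correction.

```bash
python3 - <<'E'
from pp import *
lower("short",.0736,ds=.0004,dt=.0007)
pick("mid");over("mid");check("mid",.15,.116)
E
```

```text
near t24.6 [ 0.5233 -0.2279  0.0779] F [ 0.2 -0.6 -0.8] op 0.264
z0.0766 t25.0 [ 0.5232 -0.2278  0.0766] F [ 0.3  0.3 -1. ] op 0.266
z0.0756 t25.3 [ 0.5232 -0.2278  0.0756] F [ 0.3 -0.3 -1.9] op 0.261
z0.0746 t25.7 [ 0.5232 -0.2278  0.0746] F [-0.4 -0.6 -1.4] op 0.262
z0.0736 t26.0 [ 0.5233 -0.2278  0.0737] F [ 0.6 -0.4 -1.9] op 0.263
z0.0726 t26.4 [ 0.5233 -0.2279  0.0735] F [-3.7  1.6 10.8] op 0.267
open t26.8 [ 0.5231 -0.2278  0.0724] F [0.2 0.  0.2] op 0.389
up t28.3 [ 0.5232 -0.2278  0.1902] F [0.7 0.7 0.5] op 0.751
above t30.0 [0.5679 0.1562 0.1102] F [-0.6 -1.2 -0.2] op 0.852
down t30.9 [0.568  0.157  0.0266] F [ 0.2 -0.5 -0. ] op 0.849
closed t31.3 [0.5679 0.1571 0.0267] F [-1.6  0.6  5.7] op 0.308
lift t31.9 [0.5676 0.157  0.0563] F [-0.  -1.  -3.5] op 0.307
over t34.5 [ 0.5327 -0.3752  0.1699] F [ 1.1  0.2 -2.6] op 0.316
hover t35.4 [ 0.5325 -0.3763  0.1166] F [ 0.  -0.2 -3.2] op 0.315
res s min [-0.07525816 -0.07471071] want -0.075
 ztop 0.1225 t [-0.0165  0.0145]
 ztop 0.1226 t [-0.0168  0.0147]
 ztop 0.1204 t [-0.0145  0.0124]
clip t [-0.0280738   0.02789566] s [-0.06958255 -0.05376679]
block t [-0.03600126  0.03561057] smin -0.09130759474131768
```

View pics/hover_mid.png

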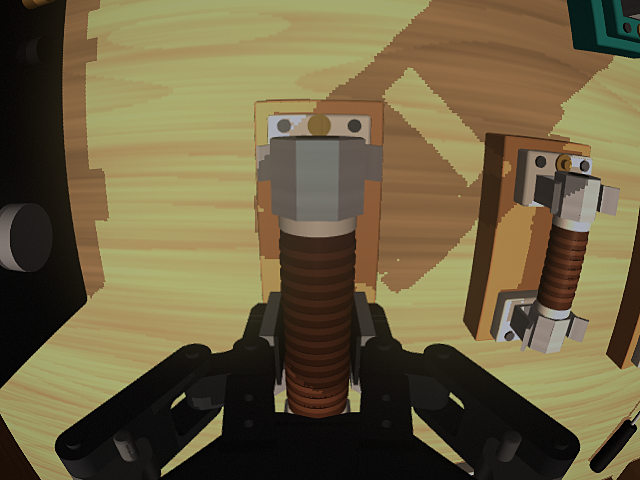

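The mid resistor is level and centred over its clips at (320,185), and the short one is seated at right. I lower the mid one, then look at everything from the start pose.

```bash
python3 - <<'E'
from pp import *
lower("mid",.0737,ds=.0002,dt=.0007)
r.move_to([.60,-.2,.30],quat(180));r.sleep(.2)
pos,q=r.current_tool_pos(),r.current_ee_rot();im=optics.get_image("wrist")
cv2.imwrite("pics/w9.png",cv2.cvtColor(im["pixels"],cv2.COLOR_RGB2BGR))
W=wcloud(im,pos,q);V=im["depth"]>.1
for n,(L,ac,cl) in {"long":(.19,.036,.162),"short":(.11,.028,.086),"mid":(.15,.032,.124)}.items():
    x,y,a=BASE[n];a=np.radians(a);D=W[...,:2]-[x,y]
    s=D@[np.cos(a),np.sin(a)];t=D@[-np.sin(a),np.cos(a)];z=W[...,2]
    b=V&(abs(t)<.05)&(abs(s)<.125)
    k=b&(z>.022)&(z<.036);print(n,"block s",np.percentile(s[k],[.3,99.7]).round(4),"t",np.percentile(t[k],[.3,99.7]).round(4))
    k=b&(abs(t)<ac/2+.001)&(z>.047+ac*.7)&(z<.11);print("  res s",np.percentile(s[k],[.3,99.7]).round(4),"want",L/2)
    for sg in(-1,1):
        e=k&(abs(s-sg*(L/2-.004))<.004);print("   cap top z",np.percentile(z[e],[50,95]).round(4),"want",.047+ac,"t",np.percentile(t[e],[2,98]).round(4))
r.set_joints([1.198,.351,1.652,0,1.139,-.085]);st("home")
im=optics.get_image("top");cv2.imwrite("pics/t9.png",cv2.cvtColor(im["pixels"],cv2.COLOR_RGB2BGR))
im=optics.get_image("side");cv2.imwrite("pics/s9.png",cv2.resize(cv2.cvtColor(im["pixels"],cv2.COLOR_RGB2BGR)[100:350,160:500],None,fx=2.3,fy=2.3))
E
```

```text
near t36.7 [ 0.5326 -0.3755  0.078 ] F [ 0.7 -1.2 -2.1] op 0.310
z0.0767 t37.0 [ 0.5325 -0.3754  0.0767] F [ 0.7 -0.3 -2. ] op 0.309
z0.0757 t37.4 [ 0.5325 -0.3754  0.0757] F [-0.2 -0.1 -2.9] op 0.314
z0.0747 t37.7 [ 0.5325 -0.3754  0.0747] F [ 0.3 -1.  -2.4] op 0.307
z0.0737 t38.1 [ 0.5325 -0.3755  0.0738] F [ 1.1 -0.1 -1.7] op 0.312
z0.0727 t38.4 [ 0.5326 -0.3755  0.0736] F [-2.8  2.7  7. ] op 0.311
open t38.8 [ 0.5325 -0.3754  0.0726] F [-0.2  0.4 -0.6] op 0.433
up t40.3 [ 0.5325 -0.3754  0.1902] F [-0.3  0.4  0.2] op 0.752
long block s [-0.1109  0.1116] t [-0.0368  0.0354]
  res s [-0.0941  0.0949] want 0.095
   cap top z [0.0812 0.0835] want 0.08299999999999999 t [-0.0172  0.0165]
   cap top z [0.0811 0.0839] want 0.08299999999999999 t [-0.0177  0.0163]
short block s [-0.0708  0.0724] t [-0.0356  0.0362]
  res s [-0.0542  0.0552] want 0.055
   cap top z [0.0735 0.0759] want 0.075 t [-0.0125  0.0131]
   cap top z [0.0738 0.0758] want 0.075 t [-0.0129  0.0129]
mid block s [-0.0911  0.0921] t [-0.0357  0.0367]
  res s [-0.0739  0.0749] want 0.075
   cap top z [0.0773 0.0795] want 0.079 t [-0.0142  0.0157]
   cap top z [0.0776 0.0796] want 0.079 t [-0.0136  0.0153]
home t44.4 [0.1568 0.5272 0.253 ] F [-0.1  0.1 -0.2] op 0.752
```

View pics/w9.png

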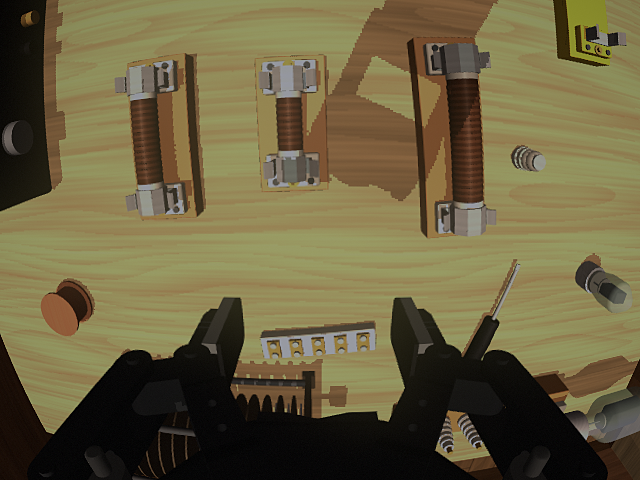

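View pics/t9.png

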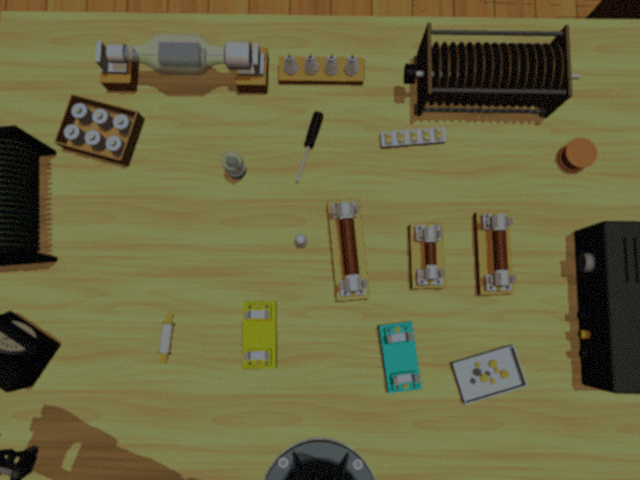

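View pics/s9.png

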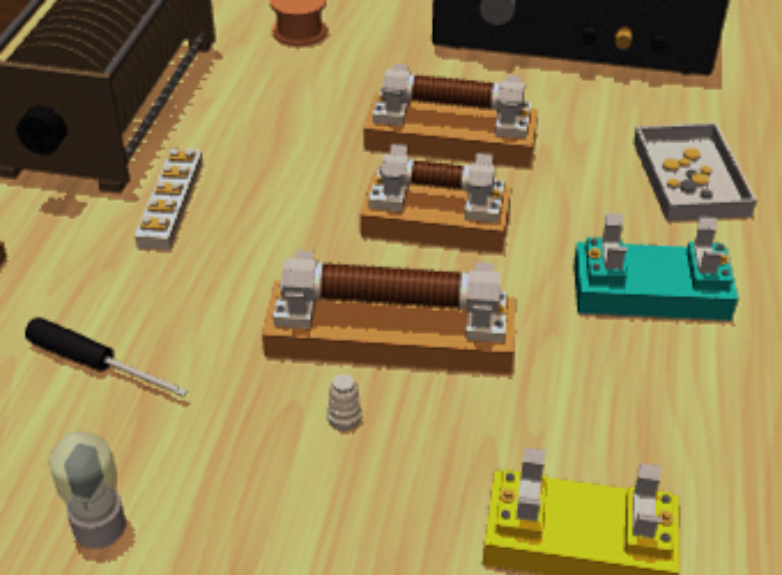

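All three are down in their clips (top view (348,250), (430,256), (497,253)). Cap tops are at the expected height within about 1 mm, the resistors are centred within about 1 mm, and the bystanders are at the same pixels as before.

```bash
python3 -c "
from cell import r
r.sleep(.3);r.hand_in();print(r.current_t())"
```

```text
the job is handed in; nothing more can be done
the job is handed in; nothing more can be done
```

All three brown resistors are in the wooden bases made for their lengths, and I handed the job in at about 45 s of the 102 s allowed. Each was lowered in 1 mm steps until it touched the clip floors, with at most about 11 N on the wrist, and only then released.

- **Seating:** in the last wrist view, all six cap tops were within about 1 mm of the fully seated height.
- **Centring:** each resistor was within about 1 mm of the middle of its base, both lengthwise and sideways.
- **Left alone:** the insulator, fuse, glass tube, screwdriver and the yellow and turquoise look-alikes appear unmoved in the before and after pictures. I compared those by eye.
- **Disagreement between cameras:** before the picks, the cameras differed by up to about 2.5 mm on where things were. I used blended values and a check just above each base to correct by up to 0.8 mm.

No check failed. The hand-in gives no verdict.

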